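Lid on the pitcher, beak over the spout

ROBOT

A 7-joint arm with a two-finger parallel gripper is mounted at the origin on the work surface. World frame = base frame: x ahead of the robot, y to its left, z up, the work surface at z = 0. Lengths are in m, angles in rad, forces in N, time in s.
With the tool pointing down it reaches from about 0.425 to 0.875 m from the base axis. Payload 4.7 kg.
Tool frame: the origin (TCP) lies on the centre line of the jaws, within the pads' length; the fingertips stand ahead of it and the grasp point (between the pads) lies 2 mm behind it (nose_length is the z of the fingertips in the tool frame, in m); z points along the fingers, y is the line along which they close (so a half turn about z gives the same grasp; the last joint's range is limited). The gripper opens to 87 mm and grips with 3 to 60 N. Pads are 19 mm wide; open, the fingers measure 117 mm over their backs; the gripper's body (75 mm by 190 mm) begins 51 mm behind the grasp point.
Start: joints at [1.177, 0.321, -0.07, 1.45, 0.023, 1.371, -0.057], TCP at [0.258, -0.597, 0.207] pointing down, gripper open.
Joint ranges: [-2.86, 2.86], [-0.3, 2.09], [-1.38, 1.24], [0.06, 2.45], [-1.56, 4.7], [0.09, 2.05], [-2.69, 2.69]. Speed limits (rad/s): [2.57, 2.57, 3.14, 3.14, 3.14, 3.14, 3.14].

INTERFACE

Orientations are given as a rotation vector (axis times angle).
In Python, from bench import * gives the robot as it stands.
- The arm moves only by the tool send_rows, never from a script. Its arguments are lists of equal length, an entry for each row: "xyz": the shift along the tool's x, y, z in mm, a list of three; "dr": the turn, a rotation vector about the tool's x, y, z in rad, a list of three. A call has exactly 10 rows; each row is the pose to reach, as a shift and turn from the pose commanded when the call began, along the tool's axes at that moment; what a row does not reach only later rows make up. A row lasts 1/12 s, in which the tool goes at most 41.7 mm and 7.16 degrees, less where a joint would pass 70% of its speed; a pose out of reach is approached as far as the arm can. A call with a gripper value outside its range is refused whole. "jaw" is the finger opening in mm, from 0 to 87, set as the call begins (left out, the last holds). The fingers move at their own pace and stop on an object; "grip_force" is the grip in N (left out, the last holds). Time passes only in rows, so rows that repeat a pose let the fingers close, or fill a call up. It gives the time, the measured TCP pose, the force, the opening and the grip force at its end, in the units of the state.
- get_state(): the state, without advancing time (a new reading comes with each control period).
- get_image(name): name is "scene" or "top"; returns the picture (480x640x3 uint8, red, green, blue); there is no depth.
- calibration(name): a dict with "vfov" (degrees; the focal length in pixels is half the picture's height over the tangent of half this angle, whatever the lens; pixels are square), "cx", "cy" (the principal point, pixels), "rvec" (rotation vector, rad) and "tvec" (3), from world to camera coordinates, as OpenCV has them. Camera axes: x right, y down, z forward; pixel columns grow to the right and rows downward; lengths in m; the calibration is good to about 2 mm. A picture is of the moment at which its call begins. calibration takes no time and is no camera call.
- close_job(): hands the job in; it is judged then, once.
The state is a dict: "time": time; "joint_positions": joint angles; "qd": joint speeds; "joint_torque": joint torques, N m; "position": TCP position; "tool_rot": TCP orientation; "ft_force": force on the tool from outside, world axes, zero at the start; "torque": the same for the moment, N m; "grip_width": opening from 0.0 (shut) to 1.0 (fully open); "grip_force": force on a finger pad.
Only numpy, scipy, OpenCV 4.12 (cv2) and the standard library are available. Lean on these libraries where they do the work, as an engineer would, in place of code of your own. Each camera call takes 0.05 s, during which the arm holds its last target. There are 200 camera calls.

TASK

Put the red lid on the red pitcher so that it sits fully home on the rim with its beak pointing straight along the pitcher's spout. Set it down gently without dropping it, and leave the pitcher, the green lid and the orange cup where they are.

Things in the scene. Friction and masses are not known exactly. Their poses are not given: they have to be found in the camera images.
- red_lid: Red crackle-glazed round lid, 0.16 kg, right side up on a fixed wooden board 12 mm thick. Origin: centre of its underside; z up, x to its beak. Plug 70 mm across, z 0-10 mm; red disc 100 mm across, z 10-16; cream beak 24 mm wide, z 10-16, out to x = 70. Grip: central cream fin 42 mm long (x), 14 mm wide (y), z 16-44, to pinch across its width. It and the green lid swap places.
- red_lid_beak (a point): Tip of the red lid's cream beak: 70 mm from the lid's axis along its +x, 13 mm above its underside. Same axes as the lid.
- pitcher: Red crackle-glazed pitcher, 0.6 kg, loose on the table, open on top. Origin: centre of its underside; z up, cream spout to +x, red handle to -x. Rim 95 mm high, mouth 84 mm inside, 92 outside; belly 100; spout 26 mm wide, to x = 82; handle to x = -86, both below the rim. Lid home: its disc lies on the rim, its underside 85 mm above this origin, plug with 7 mm play all round.
- green_lid: Bystander: a lid of the same shape and size in green, with a cream beak along its +x. Origin: centre of its underside, z up. Lies on the same board, its centre about 170 mm from the red lid's.
- orange_cup: Bystander: orange crackle cup without handle, 80 mm in diameter, 75 mm tall, standing on the table. Origin: centre of its underside, z up.
Things that resemble listed ones, but are neither listed nor needed, are in the scene too. Leave any pink look-alike of the red_lid alone.

How it is judged:
By the outcome, as a careful person would: the job done as asked, in the order asked, and still so for the second after the job is handed in, with the robot touching nothing.
It also fails if it takes over 40 s, if anything falls off the work surface, if the arm or the gripper's body presses on something with over 40 N, if the wrist force passes 120 N, or if a joint passes its speed limit or range.

## Working session

There is one attempt and no reset: what is moved stays moved. The work goes in short steps, Python scripts to look and compute and a tool call to move; the robot and the scene stay as the last step left them, time stands still between calls to the robot, and variables do not carry over. Pictures are saved under pics/ and viewed, at most 10 in all, crops included, and the job is handed in when it is done.

Besides the shell and the picture viewer there is one more tool, called after "Request:" as a command line: name --argument value ..., lists and objects as JSON in quotes. send_rows: Moves the arm, as the interface text tells. Its arguments: {"type":"object","properties":{"xyz":{"type":"array"},"dr":{"type":"array"},"jaw":{"type":"number"},"grip_force":{"type":"number"}},"required":["xyz","dr"]}

```bash
mkdir -p pics; ls
python3 - <<'E'
from bench import *
import cv2
for n in("scene","top"):
    im=get_image(n); cv2.imwrite(f"pics/{n}0.png",cv2.cvtColor(im,cv2.COLOR_RGB2BGR)); print(calibration(n))
s=get_state();print(s)
E
```

```text
pics
{'vfov': 54.527549332724305, 'cx': 312.4439687266589, 'cy': 243.3933726348337, 'rvec': array([ 2.0908238 ,  1.17076796, -0.4900625 ]), 'tvec': array([-0.26976308, -0.29007597,  1.17247901])}
{'vfov': 51.558294730775856, 'cx': 314.06180021265527, 'cy': 235.6721219336382, 'rvec': array([ 2.14923528, -2.1254656 ,  0.1900287 ]), 'tvec': array([-0.02671916,  0.52469153,  0.75121097])}
{'time': 0.1, 'joint_positions': array([ 1.17713769,  0.32174857, -0.0700819 ,  1.4515392 ,  0.02261399,
        1.37079344, -0.05687984]), 'qd': array([-4.55601779e-04, -2.38180248e-03,  8.90567597e-05, -1.25742024e-03,
       -1.25664113e-03,  4.14232676e-04, -1.10254132e-03]), 'joint_torque': array([-1.35454502e-04, -4.92570090e+01, -4.05522175e-01, -3.13397419e+01,
       -6.40702760e-02,  3.94854241e-02,  9.93301433e-05]), 'position': array([ 0.25750374, -0.59625921,  0.20627801]), 'tool_rot': array([-3.07490262e+00, -6.35818813e-01,  7.04149108e-04]), 'ft_force': array([ 0.07040446, -0.28773119,  0.14382183]), 'torque': array([ 0.01942232, -0.01305565,  0.02264062]), 'grip_force': 0.0, 'grip_width': 0.9986061312681017}
```

View pics/scene0.png

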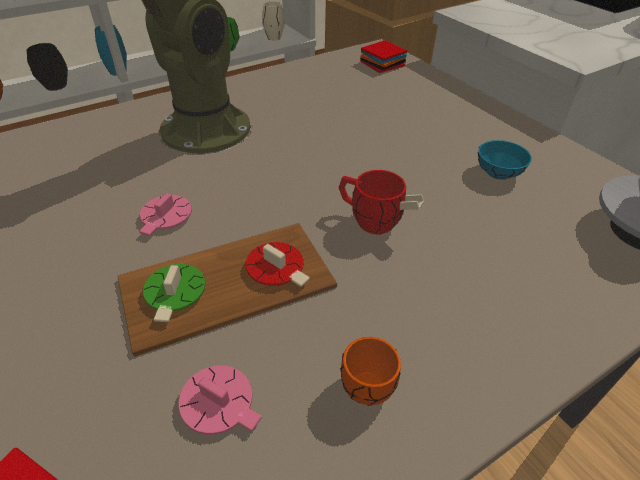

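View pics/top0.png

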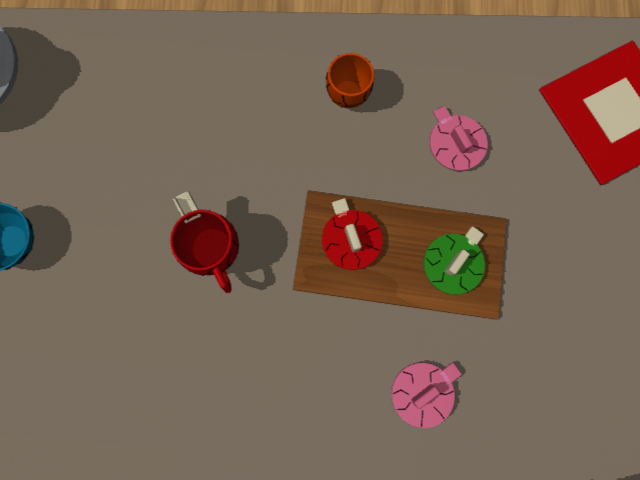

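The scene view shows the red lid at about (275,263), the green lid at (174,287) and the pitcher mouth at (380,187). In the top view the red lid is at (352,240) with its beak at (341,207). The pitcher mouth is at (204,242), with the spout at (186,205) and the handle at (222,280).

```bash
cat > h.py <<'E'
import cv2,numpy as np
from bench import *
from scipy.optimize import least_squares
def cam(n):
    c=calibration(n);R=cv2.Rodrigues(np.array(c['rvec']))[0];f=240/np.tan(np.radians(c['vfov'])/2)
    return R,np.array(c['tvec']),f,c['cx'],c['cy']
def plane(n,uv,z):
    R,t,f,cx,cy=cam(n);uv=np.atleast_2d(uv).astype(float);C=-R.T@t
    d=np.c_[(uv[:,0]-cx)/f,(uv[:,1]-cy)/f,np.ones(len(uv))]@R
    return (C+d*((z-C[2])/d[:,2])[:,None])[:,:2]
def proj(n,P):
    R,t,f,cx,cy=cam(n);q=np.atleast_2d(P)@R.T+t
    return np.c_[f*q[:,0]/q[:,2]+cx,f*q[:,1]/q[:,2]+cy]
def circ(p,r=None):
    g=p.mean(0)
    if r: return least_squares(lambda a:np.hypot(*(p-a[:2]).T)-r,g,loss='soft_l1',f_scale=.001).x
    return least_squares(lambda a:np.hypot(*(p-a[:2]).T)-a[2],[*g,.05],loss='soft_l1',f_scale=.001).x
def red(im): 
    h=cv2.cvtColor(im,cv2.COLOR_RGB2HSV);return (((h[...,0]<6)|(h[...,0]>175))&(h[...,1]>200)&(h[...,2]>50)).astype(np.uint8)
def cream(im):
    h=cv2.cvtColor(im,cv2.COLOR_RGB2HSV);return ((h[...,0]>12)&(h[...,0]<35)&(h[...,1]<110)&(h[...,2]>150)).astype(np.uint8)
def blobs(m,box,amin=20):
    x0,y0,x1,y1=box;k=np.zeros_like(m);k[y0:y1,x0:x1]=m[y0:y1,x0:x1]
    n,l,s,c=cv2.connectedComponentsWithStats(k)
    return [(int(s[i,4]),c[i],(l==i).astype(np.uint8)) for i in range(1,n) if s[i,4]>=amin]
def cont(m): return max(cv2.findContours(m,cv2.RETR_EXTERNAL,cv2.CHAIN_APPROX_NONE)[0],key=len)[:,0]
E
cat > m.py <<'E'
from h import *
I={n:cv2.cvtColor(cv2.imread(f"pics/{n}0.png"),cv2.COLOR_BGR2RGB) for n in("scene","top")}
for n,lb in(("top",(310,190,395,275)),("scene",(240,235,320,292))):
    C=-cam(n)[0].T@cam(n)[1];print(n,"cam",C.round(3))
    k=max(blobs(red(I[n]),lb),key=lambda b:b[0])
    h=cv2.convexHull(cont(k[2]));m=np.zeros_like(k[2]);cv2.drawContours(m,[h],-1,1,-1)
    p=plane(n,cont(m),.028);print("lid disc",circ(p).round(4),circ(p,.05).round(4))
    for a,c,b in blobs(cream(I[n]),lb):
        v=np.linalg.eigh(np.cov(plane(n,np.argwhere(b)[:,::-1],.056).T))
        print(" cream",a,c.round(1),"z28",plane(n,c,.028)[0].round(4),"z56",plane(n,c,.056)[0].round(4),"ang",np.degrees(np.arctan2(*v[1][::-1,1])).round(1))
n="top"
k=max(blobs(red(I[n]),(160,190,250,300)),key=lambda b:b[0]);p=plane(n,cont(k[2]),.095)
for i in range(3):
    g=circ(p[p[:,1]>np.median(p[:,1])] if i==0 else q,.046)
    C=-cam(n)[0].T@cam(n)[1];u=g-C[:2];u/=np.linalg.norm(u);d=p-g;rr=np.linalg.norm(d,axis=1)
    q=p[(d@u>rr*.35)&(abs(rr-.046)<.006)]
print("rim",g.round(4),len(q),proj(n,[*g,.095]))
for n,b in(("top",(165,180,215,228)),("scene",(395,180,435,220))):
    for a,c,m in blobs(cream(I[n]),b): print(n,"spout",a,c.round(1),[plane(n,c,z)[0].round(4) for z in(.06,.08,.09)])
v=[cv2.resize(I["top"][175:305,150:260],None,fx=3.5,fy=3.5,interpolation=2),cv2.resize(I["scene"][150:280,330:440],None,fx=3.5,fy=3.5,interpolation=2)]
cv2.imwrite("pics/p1.png",np.hstack(v)[...,::-1])
E
python3 m.py
```

```text
top cam [ 0.391 -0.015  0.829]
lid disc [ 0.5227 -0.0828  0.0494] [ 0.5228 -0.0828]
 cream 169 [339.8 205.7] z28 [ 0.5785 -0.0631] z56 [ 0.572  -0.0614] ang 112.0
 cream 196 [352.8 236.2] z28 [ 0.5276 -0.0843] z56 [ 0.5229 -0.0819] ang -161.0
scene cam [ 1.029 -0.319  0.61 ]
lid disc [ 0.5243 -0.0838  0.0491] [ 0.5244 -0.0837]
 cream 104 [273.7 250.5] z28 [ 0.4993 -0.071 ] z56 [ 0.5247 -0.0829] ang -160.8
 cream 149 [299.5 277.3] z28 [ 0.5775 -0.0641] z56 [ 0.5992 -0.0763] ang -163.7
rim [0.508  0.1473] 68 [[201.6323955  239.88855731]]
top spout 138 [187.3 200. ] [array([0.5773, 0.1808]), array([0.5725, 0.1757]), array([0.5701, 0.1731])]
top spout 37 [177.7 207.1] [array([0.5656, 0.1953]), array([0.561 , 0.1898]), array([0.5588, 0.1871])]
scene spout 24 [417.7 202.8] [array([0.5571, 0.204 ]), array([0.5743, 0.185 ]), array([0.5828, 0.1755])]
```

View pics/p1.png

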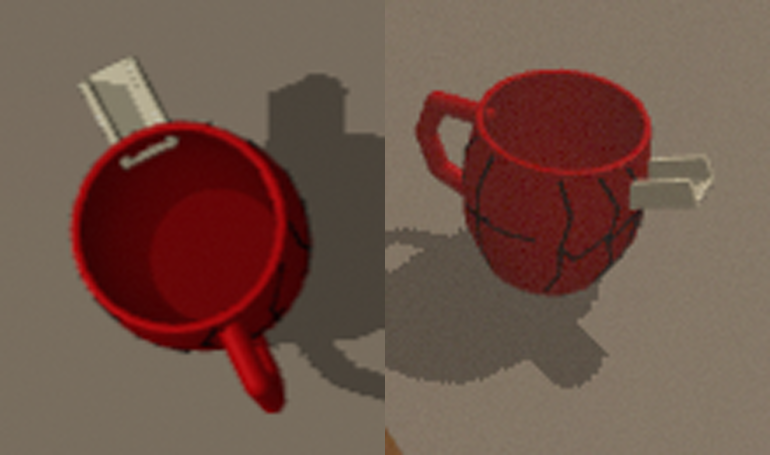

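Left crop (top view): the rim spans crop columns 73-285 and rows 122-332. The spout tip corners are at about (80,88) and (133,57), and the handle runs towards (272,405). Right crop (scene view): the spout tip corners are at about (709,157) and (698,182).

```bash
cat > m2.py <<'E'
from h import *
I={n:cv2.cvtColor(cv2.imread(f"pics/{n}0.png"),cv2.COLOR_BGR2RGB) for n in("scene","top")}
def rim(n,g):
    # bright ring: per direction, the brightest red near radius 44 at z=.095
    for _ in range(3):
        P=[]
        for a in np.radians(np.arange(0,360,4)):
            r=np.arange(.036,.053,.0005);X=np.c_[g[0]+r*np.cos(a),g[1]+r*np.sin(a),0*r+.095]
            uv=proj(n,X).astype(np.float32);v=cv2.remap(I[n][...,0],uv[:,0][None],uv[:,1][None],1)[0].astype(float)
            v=np.convolve(v,np.ones(5)/5,'same')[3:-3];P.append(X[3:-3][v.argmax(),:2])
        g=circ(np.array(P),.044)
    return g,circ(np.array(P))
gs=[]
for n in I:
    g,f=rim(n,np.array([.508,.147]));print(n,g.round(4),f.round(4));gs.append(g)
g=np.mean(gs,0)
T=lambda u,v:np.array([[150+u/3.5],[175+v/3.5]]);S=lambda u,v:np.array([[330+(u-385)/3.5],[150+v/3.5]])
def K(n):
    R,t,f,cx,cy=cam(n);return np.array([[f,0,cx],[0,f,cy],[0,0,1]])@np.c_[R,t]
Q=[]
for a,b in(((80,88),(709,157)),((133,57),(698,182))):
    x=cv2.triangulatePoints(K("top"),K("scene"),T(*a),S(*b))[:,0];x=x[:3]/x[3];Q.append(x);print("corner",x.round(4),proj("top",x)-T(*a).T)
t=np.mean(Q,0)[:2]
print("w",np.linalg.norm(Q[0]-Q[1]))
for c in(gs[0],gs[1],g): d=t-c;print("spout ang",np.degrees(np.arctan2(d[1],d[0])),np.hypot(*d))
w=Q[1]-Q[0];print("from corners perp",np.degrees(np.arctan2(w[0],-w[1])) ,np.degrees(np.arctan2(w[1],w[0])))
z=np.mean(Q,0)[2]
for a,b in(((80,88),(115,138)),((133,57),(166,122))):
    p=plane("top",np.hstack([T(*a),T(*b)]).T,z);d=p[0]-p[1];print("wall ang",np.degrees(np.arctan2(d[1],d[0])))
for zz in(.06,.075):
    h=plane("top",T(270,405).T,zz)[0];d=g-h;print("handle",zz,np.degrees(np.arctan2(d[1],d[0])),np.hypot(*d))
s=get_state();R=cv2.Rodrigues(s['tool_rot'])[0];print(R.round(3),s['position'])
E
python3 m2.py
```

```text
scene [0.5094 0.1492] [0.5094 0.1492 0.0441]
top [0.5091 0.1497] [0.5091 0.1497 0.044 ]
corner [0.5702 0.196  0.0903] [[-0.67909141 -0.48729487]]
corner [0.5844 0.1741 0.0926] [[-1.28606215 -0.91760697]]
w 0.02620429810446061
spout ang 27.8457220475118 0.0767446231841416
spout ang 27.420025673732525 0.07681081711396795
spout ang 27.63278210664243 0.07677719036451382
from corners perp 33.06097346041419 -56.93902653958582
wall ang 36.666774042319624
wall ang 28.730234497103073
handle 0.06 26.70403521085804 0.08329462827284388
handle 0.075 27.933004339769916 0.08518195667570946
[[ 0.918  0.397 -0.001]
 [ 0.397 -0.918  0.002]
 [-0.    -0.002 -1.   ]] [ 0.25750374 -0.59625921  0.20627801]
```

```bash
cat >> h.py <<'E'
def to(x,y,z,yaw=None):
    s=get_state();R=cv2.Rodrigues(s['tool_rot'])[0]
    cur=np.degrees(np.arctan2(R[1,0],R[0,0]))
    print("pos",s['position'].round(4),"yaw",cur.round(2),"shift mm",(R.T@(np.array([x,y,z])-s['position'])*1e3).round(1),"F",s['ft_force'].round(2),"w",s['grip_width']*87,s['grip_force'],s['time'])
    if yaw is not None:
        a=np.radians(yaw);G=np.array([[np.cos(a),np.sin(a),0],[np.sin(a),-np.cos(a),0],[0,0,-1]])
        print("dr",cv2.Rodrigues(R.T@G)[0].ravel().round(4))
E
python3 -c "
from h import *
import bench;print([a for a in dir(bench) if a[0]!='_']);print(getattr(bench,'nose_length',None))
to(.5235,-.0833,.16,19.2)"
```

```text
['MotionError', 'calibration', 'close_job', 'get_image', 'get_state', 'nose_length']
0.017
pos [ 0.2575 -0.5963  0.2063] yaw 23.37 shift mm [ 447.6 -365.3   46.9] F [ 0.07 -0.29  0.14] w 86.87873342032485 0.0 0.1
dr [-0.0017  0.0002  0.0727]
```

Request:
send_rows --xyz '[[20,-16,0],[45,-36,0],[72,-58,0],[99,-80,0],[126,-102,0],[153,-124,0],[180,-146,0],[207,-168,0],[232,-190,0],[256,-209,0]]' --dr '[[0,0,0],[0,0,0.01],[0,0,0.02],[0,0,0.03],[0,0,0.04],[0,0,0.05],[0,0,0.06],[0,0,0.07],[0,0,0.073],[0,0,0.073]]' --jaw 60

```text
time: 0.93
position: [0.4103, -0.301, 0.207]
tool_rot: [-3.097, -0.525, 0.001]
ft_force: [1.6, 0.2, -0.3]
grip_width: 0.692
grip_force: 0.0
```

```bash
python3 -c "
from h import *
to(.5235,-.0833,.16,19.2)"
```

```text
pos [ 0.4103 -0.301   0.207 ] yaw 19.23 shift mm [ 178.6 -168.2   47. ] F [ 1.56  0.16 -0.33] w 60.20729560554573 0.0 0.9333
dr [-0.0005  0.0004  0.0005]
```

Request:
send_rows --xyz '[[24,-23,5],[50,-47,10],[76,-71,15],[102,-95,20],[126,-118,28],[147,-138,35],[164,-154,41],[174,-164,45],[178,-168,47],[178,-168,47]]' --dr '[[0,0,0],[0,0,0],[0,0,0],[0,0,0],[0,0,0],[0,0,0],[0,0,0],[0,0,0],[0,0,0],[0,0,0]]' --jaw 45

```text
time: 1.77
position: [0.5226, -0.0846, 0.1595]
tool_rot: [-3.096, -0.528, 0.002]
ft_force: [-0.2, 0.0, -0.5]
grip_width: 0.513
grip_force: 0.0
```

Run:
```python
from h import *
to(.5235,-.0833,.048,19.2)
im=get_image("scene");cv2.imwrite("pics/s2.png",im[...,::-1])
```

```text
pos [ 0.5226 -0.0846  0.1595] yaw 19.34 shift mm [  1.4  -0.8 111.5] F [-0.16  0.01 -0.48] w 44.6255463291299 0.0 1.7667
dr [-0.0012  0.0011  0.0025]
```

View pics/s2.png

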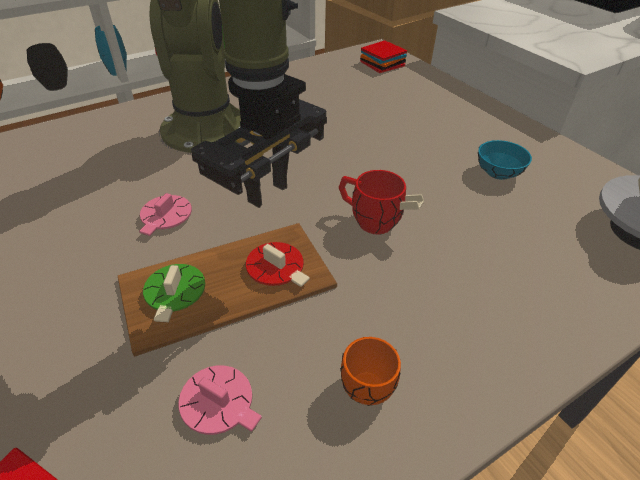

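The jaws are open above the red lid, with fingertips at about (270,195) and the fin at (273,255). Nothing else has moved.

Request:
send_rows --xyz '[[1,-1,15],[1,-1,32],[1,-1,50],[1,-1,67],[1,-1,82],[1,-1,94],[1,-1,103],[1,-1,108],[1,-1,110],[1,-1,111]]' --dr '[[0,0,0],[0,0,0],[0,0,0],[0,0,0],[0,0,0],[0,0,0],[0,0,0],[0,0,0],[0,0,0],[0,0,0]]'

```text
time: 2.65
position: [0.5236, -0.0852, 0.0494]
tool_rot: [3.097, 0.523, 0.0]
ft_force: [-0.6, -0.2, -0.5]
grip_width: 0.518
grip_force: 0.0
```

Run:
```python
from h import *
to(.5235,-.0833,.048,19.2)
```

```text
pos [ 0.5236 -0.0852  0.0494] yaw 19.16 shift mm [ 0.5 -1.9  1.4] F [-0.61 -0.17 -0.54] w 45.04790235269196 0.0 2.65
dr [ 0.0003 -0.0003 -0.0006]
```

Request:
send_rows --xyz '[[0,-1,0],[0,-2,0],[0,-2,0],[0,-2,0],[0,-2,0],[0,-2,0],[0,-2,0],[0,-2,0],[0,-2,0],[0,-2,0]]' --dr '[[0,0,0],[0,0,0],[0,0,0],[0,0,0],[0,0,0],[0,0,0],[0,0,0],[0,0,0],[0,0,0],[0,0,0]]' --jaw 0 --grip_force 25

```text
time: 3.48
position: [0.5227, -0.083, 0.0492]
tool_rot: [3.098, 0.523, -0.0]
ft_force: [0.0, -0.3, -0.1]
grip_width: 0.009
grip_force: 0.0
```

Run:
```python
from h import *
to(.5235,-.0833,.20,19.2)
```

```text
pos [ 0.5227 -0.083   0.0492] yaw 19.18 shift mm [   0.6    0.5 -150.8] F [ 0.03 -0.34 -0.11] w 0.802398613669807 0.0 3.4833
dr [ 0.0001  0.     -0.0003]
```

The jaws closed on nothing, so I'll look before moving.

Run:
```python
from h import *
a=get_image("scene");b=get_image("top")
cv2.imwrite("pics/c3.png",np.hstack([cv2.resize(a[120:320,180:380],(400,400),interpolation=2),cv2.resize(b[140:340,250:450],(400,400),interpolation=2)])[...,::-1])
s=get_state();R=cv2.Rodrigues(s['tool_rot'])[0]
for z in(0,.017):
    P=s['position']+R[:,2]*z;print(proj("scene",P),proj("top",P))
```

```text
[[273.24643324 252.65248536]] [[353.10086579 237.01595185]]
[[273.78578372 259.61458928]] [[352.19021385 238.74304877]]
```

View pics/c3.png

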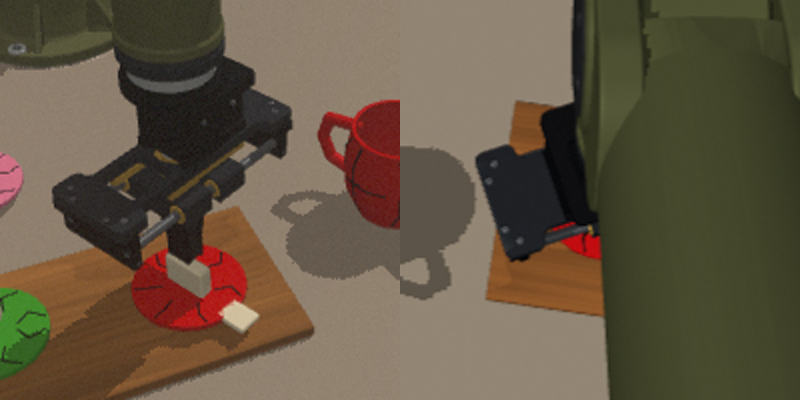

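The scene crop (left) shows the closed fingers at about (185,255) in the crop, passing behind the fin. The lid has not moved and the top view is blocked by the arm. So the reported TCP and the cameras disagree, and I'll quantify that from the s2 fingertips at about (254,203) and (281,188).

Run:
```python
from h import *
u=np.array([np.cos(np.radians(19.2)),np.sin(np.radians(19.2))]);v=np.array([u[1],-u[0]])
p=np.array([.5226,-.0846]);print("s2 reported tips",[proj("scene",[*(p+k*v*.027),.1425]).round(1) for k in(-1,1)], "mid",proj("scene",[*p,.1425]).round(1))
print("base origin",proj("scene",[0,0,0]).round(1))
for d in(-.05,-.04,-.03,-.02,0):
    q=p+d*u;print(d,[proj("scene",[*q,z]).round(1)[0] for z in(.032,.06,.09)],"s2 mid",proj("scene",[*q,.1425]).round(1))
a=cv2.imread("pics/s2.png");cv2.imwrite("pics/c4.png",np.hstack([cv2.resize(a[130:270,200:340],(400,400),interpolation=2),cv2.resize(get_image("scene")[190:290,230:330,::-1],(400,400),interpolation=2)]))
```

```text
s2 reported tips [array([[280.7, 202.2]]), array([[256.9, 219.5]])] mid [[269.  210.7]]
base origin [[205.3 128.2]]
-0.05 [array([252.1, 247. ]), array([250.7, 235.4]), array([249.1, 222.4])] s2 mid [[246.1 197.8]]
-0.04 [array([256.2, 249.6]), array([254.9, 238. ]), array([253.4, 224.9])] s2 mid [[250.6 200.3]]
-0.03 [array([260.3, 252.1]), array([259.1, 240.5]), array([257.7, 227.5])] s2 mid [[255.1 202.9]]
-0.02 [array([264.5, 254.7]), array([263.3, 243.1]), array([262.1, 230.1])] s2 mid [[259.7 205.5]]
0 [array([272.9, 260. ]), array([272. , 248.4]), array([271. , 235.4])] s2 mid [[269.  210.7]]
```

View pics/c4.png

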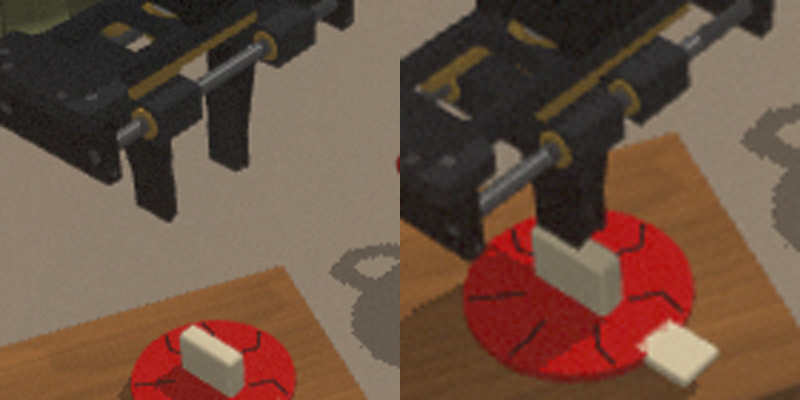

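The left crop (s2) shows both fingertips about 15 px higher than the state predicts. The right crop (now) shows the closed fingertips at about (571,235) in the crop, hiding part of the fin's top face. So the fingers are above the fin, with the real tips roughly 25-30 mm higher than reported. I'll open the jaws and go down in small steps, watching the force.

Request:
send_rows --xyz '[[0,0,0],[0,0,0],[0,0,0],[0,0,0],[0,0,0],[0,0,0],[0,0,0],[0,0,4],[0,0,8],[0,0,12]]' --dr '[[0,0,0],[0,0,0],[0,0,0],[0,0,0],[0,0,0],[0,0,0],[0,0,0],[0,0,0],[0,0,0],[0,0,0]]' --jaw 45

```text
time: 4.47
position: [0.5226, -0.083, 0.0367]
tool_rot: [3.098, 0.523, -0.0]
ft_force: [-0.1, 0.6, -0.2]
grip_width: 0.514
grip_force: 0.0
```

Request:
send_rows --xyz '[[0,0,1],[0,0,2],[0,0,3],[0,0,4],[0,0,5],[0,0,6],[0,0,7],[0,0,8],[0,0,8],[0,0,8]]' --dr '[[0,0,0],[0,0,0],[0,0,0],[0,0,0],[0,0,0],[0,0,0],[0,0,0],[0,0,0],[0,0,0],[0,0,0]]'

```text
time: 5.3
position: [0.5227, -0.083, 0.0292]
tool_rot: [3.098, 0.523, -0.0]
ft_force: [-0.2, -0.9, -0.4]
grip_width: 0.52
grip_force: 0.0
```

Run:
```python
from h import *
to(.5235,-.0833,.03)
cv2.imwrite("pics/c5.png",cv2.resize(get_image("scene")[190:290,220:320,::-1],(500,500),interpolation=2))
```

```text
pos [ 0.5227 -0.083   0.0292] yaw 19.18 shift mm [ 0.6  0.5 -0.8] F [-0.22 -0.95 -0.43] w 45.20681476357745 0.0 5.3
```

View pics/c5.png

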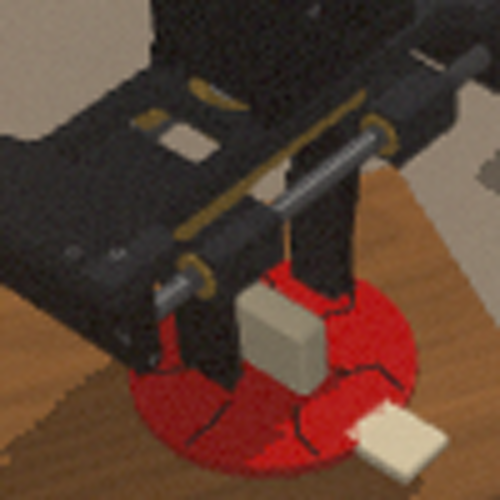

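The fingers now straddle the fin, with the near tip at about (215,380), the far tip at (325,292) and the fin at (283,340) in the crop. I'll go slightly deeper and close.

Request:
send_rows --xyz '[[0,0,2],[0,0,4],[0,0,4],[0,0,4],[0,0,4],[0,0,4],[0,0,4],[0,0,4],[0,0,4],[0,0,4]]' --dr '[[0,0,0],[0,0,0],[0,0,0],[0,0,0],[0,0,0],[0,0,0],[0,0,0],[0,0,0],[0,0,0],[0,0,0]]' --jaw 0 --grip_force 25

```text
time: 6.18
position: [0.5228, -0.0829, 0.0253]
tool_rot: [3.098, 0.524, 0.0]
ft_force: [-0.9, 0.5, 0.5]
grip_width: 0.158
grip_force: 25.0
```

The fin is gripped at 13.7 mm, so I'll lift.

Request:
send_rows --xyz '[[0,0,-4],[0,0,-12],[0,0,-25],[0,0,-42],[0,0,-62],[0,0,-82],[0,0,-100],[0,0,-115],[0,0,-126],[0,0,-130]]' --dr '[[0,0,0],[0,0,0],[0,0,0],[0,0,0],[0,0,0],[0,0,0],[0,0,0],[0,0,0],[0,0,0],[0,0,0]]'

```text
time: 7.02
position: [0.5238, -0.0832, 0.1576]
tool_rot: [3.096, 0.523, 0.005]
ft_force: [0.1, 0.5, -1.6]
grip_width: 0.159
grip_force: 25.0
```

Run:
```python
from h import *
# lid assumed at (.5233,-.0833) yaw 19.2 while TCP was (.5228,-.0829,.0253): carry the offset rigidly
# pitcher (.5092,.1495) yaw 28; stop above it with underside ~.14
s=get_state();off=np.array([.5233,-.0833])-[.5228,-.0829]
a=np.radians(28-19.2);R=np.array([[np.cos(a),-np.sin(a)],[np.sin(a),np.cos(a)]])
t=np.array([.5092,.1495])-R@off;print(t);to(*t,.1553,28)
```

```text
[0.50864469 0.1498188 ]
pos [ 0.5238 -0.0832  0.1576] yaw 19.18 shift mm [  62.2 -225.1    2. ] F [ 0.09  0.48 -1.57] w 13.811289825340882 24.999671280384064 7.0167
dr [ 0.0024 -0.0025 -0.1539]
```

Request:
send_rows --xyz '[[3,-11,0],[10,-36,0],[18,-65,0],[27,-97,0],[36,-130,0],[45,-162,0],[53,-191,0],[59,-212,0],[62,-223,0],[62,-225,0]]' --dr '[[0,0,-0.01],[0,0,-0.03],[0,0,-0.05],[0,0,-0.07],[0,0,-0.09],[0,0,-0.11],[0,0,-0.13],[0,0,-0.145],[0,0,-0.154],[0,0,-0.154]]'

```text
time: 7.85
position: [0.5058, 0.1532, 0.1544]
tool_rot: [-3.045, -0.768, 0.002]
ft_force: [-0.3, 0.7, -1.9]
grip_width: 0.161
grip_force: 25.0
```

Request:
send_rows --xyz '[[0,0,0],[0,0,2],[0,0,5],[0,0,9],[0,0,13],[0,0,17],[0,0,20],[0,0,20],[0,0,20],[0,0,20]]' --dr '[[0,0,0],[0,0,0],[0,0,0],[0,0,0],[0,0,0],[0,0,0],[0,0,0],[0,0,0],[0,0,0],[0,0,0]]'

```text
time: 8.68
position: [0.5075, 0.15, 0.1353]
tool_rot: [3.048, 0.76, 0.0]
ft_force: [-0.6, 1.0, -2.4]
grip_width: 0.16
grip_force: 25.0
```

Run:
```python
from h import *
to(.5086,.1498,.1353,28)
a=get_image("scene");b=get_image("top");cv2.imwrite("pics/s6.png",a[...,::-1]);cv2.imwrite("pics/t6.png",b[...,::-1])
cv2.imwrite("pics/c6.png",np.hstack([cv2.resize(a[90:250,300:460],(400,400),interpolation=2),cv2.resize(b[160:320,120:280],(400,400),interpolation=2)])[...,::-1])
```

```text
pos [0.5075 0.15   0.1353] yaw 28.01 shift mm [0.9 0.7 0. ] F [-0.58  1.03 -2.45] w 13.942847755218633 24.99973028898239 8.6833
dr [ 0.0001 -0.0002  0.0002]
```

View pics/c6.png

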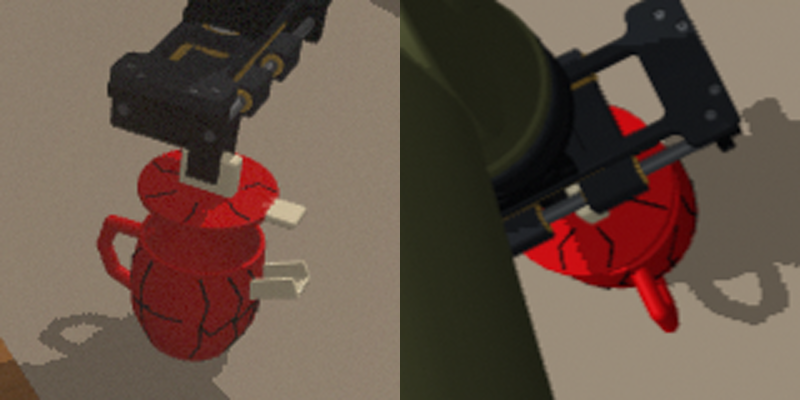

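The lid hangs over the pitcher. In the left crop the disc spans columns 137-280 and rows 150-228, the beak is at (288,213) and the spout tip at about (300,275). I'll compare these with the expected projections.

Run:
```python
from h import *
a=np.radians(28);u=np.array([np.cos(a),np.sin(a)])
c=np.array([.5075,.15])+(np.array([.5092,.1495])-[.5086,.1498]);print("exp c",c)
t=np.radians(np.arange(0,360,3));P=np.c_[c[0]+.05*np.cos(t),c[1]+.05*np.sin(t),0*t+.138]
q=proj("scene",P);print("disc exp",q.min(0).round(1),q.max(0).round(1),"obs",[354.8,150/2.5+90],[412,178.8])
im=cv2.imread("pics/s6.png")[...,::-1]
for A,cc,m in blobs(cream(im),(370,140,440,190)):
    print("cream",A,cc.round(1),plane("scene",cc,.138)[0].round(4))
    if cc[0]>405:
        d=plane("scene",cc,.138)[0]-c;print("beak ang",np.degrees(np.arctan2(d[1],d[0])),np.hypot(*d))
        e=cont(m);r=cv2.boxPoints(cv2.minAreaRect(e));print(plane("scene",r,.138).round(4).tolist())
k=blobs(red(im),(340,140,425,200))
m=max(k,key=lambda b:b[0])[2];pts=cont(m);w=plane("scene",pts,.138);d=w-c
ca=np.array([1.029,-.319])-c;sel=w[(d@ca<.0)&(abs(np.hypot(*d.T)-.05)<.008)];print("fit far half",circ(sel,.05).round(4),len(sel))
```

```text
exp c [0.5081 0.1497]
disc exp [354.6 148. ] [411.5 180.5] obs [354.8, 150.0] [412, 178.8]
cream 102 [414.4 174. ] [0.5611 0.1767]
beak ang 26.991871144414976 0.05947312246248796
[[0.5575, 0.1623], [0.5425, 0.1804], [0.5645, 0.1914], [0.5789, 0.1733]]
fit far half [0.5081 0.1457] 19
```

Request:
send_rows --xyz '[[1,1,2],[1,1,5],[1,1,9],[1,1,13],[1,1,17],[1,1,21],[1,1,25],[1,1,28],[1,1,29],[1,1,30]]' --dr '[[0,0,-0.01],[0,0,-0.01],[0,0,-0.01],[0,0,-0.01],[0,0,-0.01],[0,0,-0.01],[0,0,-0.01],[0,0,-0.01],[0,0,-0.01],[0,0,-0.01]]'

```text
time: 9.62
position: [0.5087, 0.1495, 0.105]
tool_rot: [-3.044, -0.776, 0.0]
ft_force: [-0.5, 0.2, -1.8]
grip_width: 0.156
grip_force: 25.0
```

Request:
send_rows --xyz '[[0,0,0.5],[0,0,1],[0,0,1.5],[0,0,2],[0,0,2.5],[0,0,3],[0,0,3.5],[0,0,4],[0,0,4.5],[0,0,5]]' --dr '[[0,0,0],[0,0,0],[0,0,0],[0,0,0],[0,0,0],[0,0,0],[0,0,0],[0,0,0],[0,0,0],[0,0,0]]'

```text
time: 10.45
position: [0.5087, 0.1495, 0.1002]
tool_rot: [3.044, 0.775, 0.0]
ft_force: [-0.2, -0.2, -1.8]
grip_width: 0.159
grip_force: 25.0
```

Underside is at about 87 mm with no contact yet, so I'll look before the last millimetres.

Run:
```python
from h import *
a=get_image("scene");b=get_image("top");cv2.imwrite("pics/s7.png",a[...,::-1])
cv2.imwrite("pics/c7.png",np.hstack([cv2.resize(a[110:250,320:460],(400,400),interpolation=2),cv2.resize(b[160:320,120:280],(400,400),interpolation=2)])[...,::-1])
```

```text
(no output)
```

View pics/c7.png

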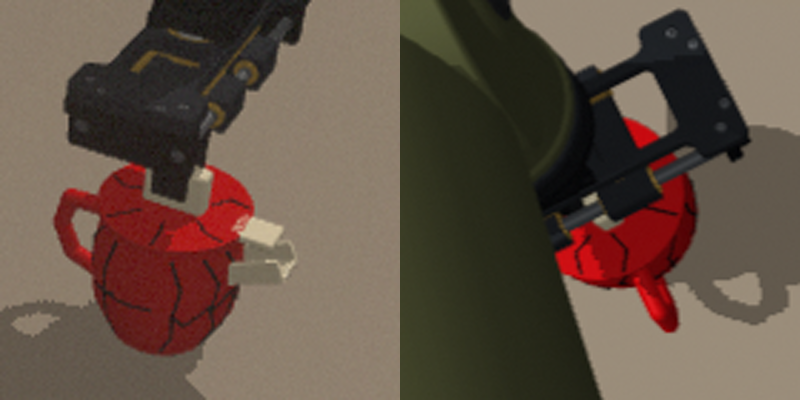

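Request:
send_rows --xyz '[[0,0,0.3],[0,0,0.6],[0,0,0.9],[0,0,1.2],[0,0,1.5],[0,0,1.8],[0,0,1.8],[0,0,1.8],[0,0,1.8],[0,0,1.8]]' --dr '[[0,0,0],[0,0,0],[0,0,0],[0,0,0],[0,0,0],[0,0,0],[0,0,0],[0,0,0],[0,0,0],[0,0,0]]'

```text
time: 11.38
position: [0.5087, 0.1495, 0.0984]
tool_rot: [3.044, 0.775, -0.0]
ft_force: [-0.5, -0.9, -2.0]
grip_width: 0.162
grip_force: 25.0
```

The lid is centred on the mouth, with its beak at (265,232) in the crop directly over the spout at (265,265). There is still no contact, so I'll keep going down slowly.

Request:
send_rows --xyz '[[0,0,0.2],[0,0,0.4],[0,0,0.6],[0,0,0.8],[0,0,1.0],[0,0,1.2],[0,0,1.4],[0,0,1.5],[0,0,1.5],[0,0,1.5]]' --dr '[[0,0,0],[0,0,0],[0,0,0],[0,0,0],[0,0,0],[0,0,0],[0,0,0],[0,0,0],[0,0,0],[0,0,0]]'

```text
time: 12.22
position: [0.509, 0.1495, 0.0982]
tool_rot: [3.044, 0.775, 0.001]
ft_force: [-2.9, -0.5, 9.1]
grip_width: 0.158
grip_force: 25.0
```

Contact is at the expected height. I'll ease the press, then release.

Request:
send_rows --xyz '[[0,0,-0.3],[0,0,-0.6],[0,0,-0.9],[0,0,-0.9],[0,0,-0.9],[0,0,-0.9],[0,0,-0.9],[0,0,-0.9],[0,0,-0.9],[0,0,-0.9]]' --dr '[[0,0,0],[0,0,0],[0,0,0],[0,0,0],[0,0,0],[0,0,0],[0,0,0],[0,0,0],[0,0,0],[0,0,0]]'

```text
time: 13.05
position: [0.5089, 0.1495, 0.0982]
tool_rot: [3.044, 0.775, 0.0]
ft_force: [-2.4, -0.4, 5.9]
grip_width: 0.156
grip_force: 25.0
```

Request:
send_rows --xyz '[[0,0,0],[0,0,0],[0,0,0],[0,0,0],[0,0,0],[0,0,0],[0,0,0],[0,0,0],[0,0,0],[0,0,0]]' --dr '[[0,0,0],[0,0,0],[0,0,0],[0,0,0],[0,0,0],[0,0,0],[0,0,0],[0,0,0],[0,0,0],[0,0,0]]' --jaw 40

```text
time: 13.88
position: [0.5087, 0.1494, 0.0978]
tool_rot: [3.044, 0.775, -0.0]
ft_force: [0.5, 0.3, 0.2]
grip_width: 0.459
grip_force: 0.0
```

Request:
send_rows --xyz '[[0,0,-3],[0,0,-10],[0,0,-20],[0,0,-35],[0,0,-50],[0,0,-65],[0,0,-80],[0,0,-92],[0,0,-98],[0,0,-100]]' --dr '[[0,0,0],[0,0,0],[0,0,0],[0,0,0],[0,0,0],[0,0,0],[0,0,0],[0,0,0],[0,0,0],[0,0,0]]'

```text
time: 14.72
position: [0.5095, 0.1497, 0.1995]
tool_rot: [3.044, 0.775, 0.004]
ft_force: [1.0, 0.6, -0.3]
grip_width: 0.461
grip_force: 0.0
```

Request:
send_rows --xyz '[[0,15,0],[0,40,0],[0,70,0],[0,100,0],[0,130,0],[0,160,0],[0,190,0],[0,215,0],[0,225,0],[0,230,0]]' --dr '[[0,0,0],[0,0,0],[0,0,0],[0,0,0],[0,0,0],[0,0,0],[0,0,0],[0,0,0],[0,0,0],[0,0,0]]'

```text
time: 15.55
position: [0.6186, -0.0558, 0.1961]
tool_rot: [-3.045, -0.769, 0.004]
ft_force: [-0.0, 0.4, -0.4]
grip_width: 0.458
grip_force: 0.0
```

Run:
```python
from h import *
a=get_image("scene");b=get_image("top")
cv2.imwrite("pics/c8.png",np.hstack([cv2.resize(a[140:250,330:440],(400,400),interpolation=2),cv2.resize(b[175:285,145:255],(400,400),interpolation=2)])[...,::-1])
for n,im,bx in(("scene",a,(370,150,435,215)),("top",b,(165,175,230,270))):
    for A,c,m in blobs(cream(im),bx):
        p=plane(n,c,.101)[0];d=p-[.5092,.1495];print(n,A,c.round(1),"z101",p.round(4),np.degrees(np.arctan2(d[1],d[0])).round(1),np.hypot(*d).round(4),"z129",plane(n,c,.129)[0].round(4))
print(get_state()['time'])
```

```text
scene 92 [382.3 168.9] z101 [0.4807 0.1747] 138.5 0.0381 z129 [0.5108 0.1476]
scene 157 [413.5 193.8] z101 [0.5693 0.1752] 23.2 0.0653 z129 [0.5945 0.148 ]
top 2532 [192.5 198.7] z101 [0.5694 0.1627] 12.3 0.0617 z129 [0.5626 0.1559]
top 243 [195.5 235.4] z101 [0.5136 0.1553] 52.8 0.0073 z129 [0.5089 0.1487]
15.65
```

View pics/c8.png

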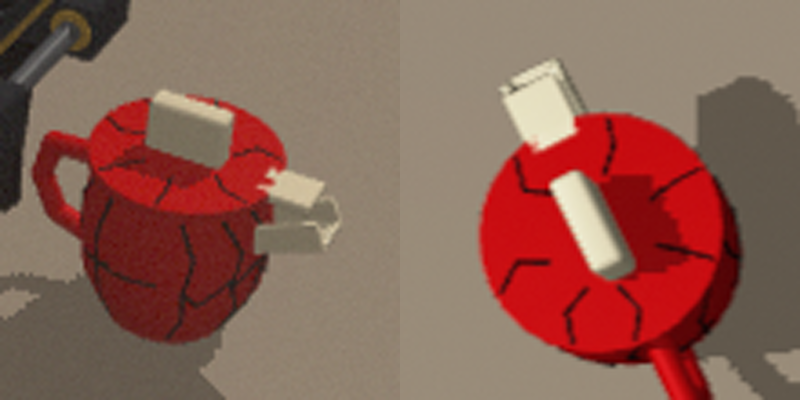

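The lid appears seated and level. In the right crop the beak (540,110) covers the spout and the fin runs from (565,178) to (615,272). I'll check its angle numerically against the spout and handle.

Run:
```python
from h import *
ang=lambda d:np.degrees(np.arctan2(d[1],d[0])).round(1)
b=get_image("top");a=get_image("scene");c=np.array([.5092,.1495])
for n,im,bx in(("top",b,(180,215,215,255)),("scene",a,(368,160,397,190))):
    A,cc,m=max(blobs(cream(im),bx),key=lambda x:x[0])
    w,v=np.linalg.eigh(np.cov(plane(n,np.argwhere(m)[:,::-1],.129 if n=="top" else .115).T));print(n,"fin PCA",ang(v[:,1]))
m=np.max([x[2] for x in blobs(red(b),(160,180,250,300))],0);h=cv2.convexHull(cont(max(blobs(m,(160,180,250,300)),key=lambda x:x[0])[2]))
p=plane("top",np.argwhere(m)[:,::-1],.101);d=p-c
# handle: red pixels well beyond body, opposite the spout, per assumed height
for z in(.05,.065,.08):
    q=plane("top",np.argwhere(m)[:,::-1],z)-c;k=q[(np.hypot(*q.T)>.066)&(q[:,0]<0)];print("handle z",z,len(k),ang(-k.mean(0)),np.hypot(*k.mean(0)).round(4))
# spout in first pictures: hue/brightness separated from table, radius>55mm from axis at z=.085
t0=cv2.imread("pics/top0.png")[...,::-1].copy();hs=cv2.cvtColor(t0,cv2.COLOR_RGB2HSV)
print("table",hs[190:200,240:250].reshape(-1,3).mean(0),"spoutfloor",t0[205,184],hs[205,184])
uv=np.stack(np.meshgrid(np.arange(165,215),np.arange(180,225)),-1).reshape(-1,2)
I=hs[uv[:,1],uv[:,0]].astype(int)
ok=(I[:,2]>140)&(I[:,0]>12)&(I[:,0]<40)
for z in(.08,.085,.09):
    q=plane("top",uv[ok],z)-c;r=np.hypot(*q.T);k=q[(r>.05)&(r<.09)];f=q[(r>.066)&(r<.09)];print("spout z",z,len(k),ang(k.mean(0)),"outer",len(f),ang(f.mean(0)),r[r<.1].max().round(4))
# beak now: cream pixels at radius 52-70 on z=.101
H=cv2.cvtColor(b,cv2.COLOR_RGB2HSV)[uv[:,1],uv[:,0]].astype(int)
ok=(H[:,2]>205)&(H[:,1]<110);q=plane("top",uv[ok],.101)-c;r=np.hypot(*q.T)
k=q[(r>.051)&(r<.068)];print("beak",len(k),ang(k.mean(0)))
k2=q[(r>.052)&(r<.057)];k3=q[(r>.06)&(r<.066)];print(ang(k2.mean(0)),ang(k3.mean(0)),"V levels",np.percentile(H[:,2],[10,50,90]))
```

```text
top fin PCA -151.4
scene fin PCA -155.0
handle z 0.05 98 26.6 0.074
handle z 0.065 112 28.0 0.0749
handle z 0.08 127 29.4 0.0758
table [ 16.93  54.8  108.81] spoutfloor [131 125 104] [ 23  53 131]
spout z 0.08 193 26.0 outer 114 26.6 0.0823
spout z 0.085 186 25.5 outer 106 26.1 0.0806
spout z 0.09 179 25.0 outer 98 25.7 0.0789
beak 162 28.0
28.0 28.2 V levels [152. 153. 226.]
```

Run:
```python
from h import *
ang=lambda d:np.degrees(np.arctan2(d[1],d[0])).round(1)
c=np.array([.5092,.1495])
t0=cv2.cvtColor(cv2.imread("pics/top0.png"),cv2.COLOR_BGR2HSV)
m=((t0[...,0]>19)&(t0[...,0]<40)|((t0[...,2]>122)&(t0[...,0]>12)&(t0[...,0]<40))).astype(np.uint8)
A,cc,k=max(blobs(m,(165,180,203,225)),key=lambda x:x[0]);k=cv2.morphologyEx(k,cv2.MORPH_CLOSE,np.ones((5,5),np.uint8))
px=np.argwhere(k)[:,::-1]
for z in(.075,.083,.09):
    q=plane("top",px,z)-c;r=np.hypot(*q.T);print(z,len(px),[(((r>l)&(r<h)).sum(),ang(q[(r>l)&(r<h)].mean(0))) for l,h in((.055,.065),(.065,.075),(.055,.08))],r.max().round(4))
    print([ang(x) for x in (plane("top",cv2.boxPoints(cv2.minAreaRect(cont(k))),z)-c)],np.round(np.hypot(*(plane("top",cv2.boxPoints(cv2.minAreaRect(cont(k))),z)-c).T),4))
```

```text
0.075 384 [(np.int64(118), np.float64(27.8)), (np.int64(121), np.float64(28.2)), (np.int64(297), np.float64(28.1))] 0.0847
[np.float64(38.1), np.float64(18.3), np.float64(11.6), np.float64(44.4)] [0.0856 0.0857 0.052  0.0518]
0.083 384 [(np.int64(118), np.float64(27.0)), (np.int64(123), np.float64(27.5)), (np.int64(301), np.float64(27.4))] 0.0818
[np.float64(37.7), np.float64(17.4), np.float64(9.9), np.float64(44.0)] [0.0826 0.0831 0.0499 0.0492]
0.09 384 [(np.int64(124), np.float64(26.3)), (np.int64(123), np.float64(26.9)), (np.int64(298), np.float64(26.7))] 0.0794
[np.float64(37.3), np.float64(16.6), np.float64(8.3), np.float64(43.6)] [0.08   0.0808 0.0481 0.0469]
```

```bash
python3 -c "
from bench import *
print(close_job())"
```

```text
the job is handed in; nothing more can be done
None
```

The red lid is seated on the pitcher rim with its beak within about 1° of the spout by camera measurement. It was set down gently, the arm is clear, and I handed the job in at about 16 s. The handed-in result gave no verdict, and I didn't re-check where the pitcher, green lid and orange cup stand.

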